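# Load a seat bracket under the sprung leaf of a drill jig

### The job

Load the seat bracket that waits in the drill jig's channel: press the jig's long side paddle down with one fingertip so that the spring-closed leaf is held up, and with the other fingertip push the bracket along the channel, under the leaf, until its nose is fully home against the end stop. Then let the leaf close onto the bracket and draw clear. Only press and push, never lift or tip the bracket, and leave everything else on the bench where it is.

Things in the scene. Friction and masses are not known exactly. Their poses are not given: they have to be found in the camera images.
- jig: fixed grey drill jig. Origin on the bench (z = 0) below the hinge line, level with the leaf's front edge. x axis: loading direction, from the channel's open end to the end stop; y: from channel to paddle; z up. Positions below are in this frame, mm. Base plate x -152 to 62, y -72 to 22, its top (the channel floor) at z 6
- channel (a point): middle of the channel floor at its leaf end, jig (-4, -45, 6). The channel is 33 wide, from x -140 to -4, between two low guides 5 thick with tops at z 14
- hinge (a point): on the leaf's hinge axis, jig (0, 0, 26); the axis runs along jig x. Hinge end blocks at x -152 to -142 and 47 to 57, y -9 to 9, tops at z 32
- leaf (a joint): angle (rad) of the dark steel leaf and its paddle, one rigid rocker. 0 = shut, as it starts; 0.6 = fully open. Pressing the paddle down raises the leaf; let go, spring and weight shut it (about 4 to 7 N at mid-paddle). It clears the bracket when above 0.25 (0.4 to 0.5 is a good amount); resting on a loaded bracket it reads about 0.22
- leaf_front (a point): middle of the leaf's front edge, mid-thickness (moves with the leaf). The leaf is a plate 45 long, 58 wide, 5 thick over jig x 0 to 45, y -67 to -9; shut, its underside is 1 mm above the channel floor and bars the way
- paddle (a point): centre of the paddle's top face (moves with the leaf); shut, at jig (-67, 27, 35), 13 mm lower at leaf angle 0.45. Smooth plate 155 long (jig x -145 to 10), 48 wide (y 4 to 51), 4 thick; shut, it slopes up outwards by 0.25 rad. A fingertip can press it anywhere along x and slide along x without changing the angle
- stop_face (a point): middle of the end stop's face that meets the bracket's nose, jig (48, -45, 10); axes as the jig's. Stop block 12 thick, 44 wide, top at z 24
- bracket: loose plain steel L bracket, 0.2 to 0.35 kg, lying in the jig's channel before the leaf. Flat leg 80 mm long (x), 30 wide, 8 thick; at its rear end stands an upright leg 6 thick, 30 wide, its top 37 above the underside. Origin: centre of the flat leg's underside, on the channel floor; x points to its nose (jig x), z up
- bracket_back (a point): point on the rear face of the bracket's upright leg, midway in width, 20 mm above its underside; this face is to be pushed. With the bracket home it lies at jig x -32 mm
- bracket_nose (a point): middle of the front end of the bracket's flat leg, 4 mm above its underside; fully home it meets point stop_face
- spare_bracket: a second, identical steel bracket lying on the bench beside the jig's outer guide; not used
- tape: roll of masking tape, 72 mm across, 24 mm high, on the bench on the paddle's side of the jig; not used
- driver: screwdriver lying beyond the jig's stop end; not used
- heat_gun: red heat gun lying on its side at the right of the bench; not used
- mallet: mallet lying near right; not used
- cleaner: white bottle, 190 mm high, 66 mm across, standing far left; not used
- clip_pot: open steel pot, 80 mm across, 70 mm high, at the left; not used
Mind the look-alikes: they are no part of the job. What is shaped like the bracket but black or red is not meant.

How it is judged:
On the way, in this order (a step that is already met when the one before it is completed fails the run):
1. the leaf is held up by a fingertip while the bracket is still in front of it (value of joint leaf above 0.25 rad and contact force between the fingers and leaf above 0.5 N and x of bracket_nose in the frame of jig below 0.002 m), for 0.1 s.
2. the leaf still held up by a fingertip, the other pushes the bracket in under it (value of joint leaf above 0.25 rad and contact force between the fingers and leaf above 0.5 N and contact force between the fingers and bracket above 0.1 N and x of bracket_nose in the frame of jig above 0.015 m), for 0.1 s.
At the end, for the whole second after the job is handed in: The bracket's nose is within 4 mm of the end stop (and 6 mm sideways), the bracket lies flat (0.06 rad) and in line with the jig (0.1 rad), and the leaf has closed onto it (0.16 to 0.29 rad) and rests on it; nothing moves (x of bracket_nose in the frame of stop_face between -0.004 and 0.003 m and y of bracket_nose in the frame of stop_face between -0.006 and 0.006 m and angle between the x axis of bracket and the x axis of jig, either way round below 0.1 rad and angle between bracket's own z axis and vertical below 0.06 rad and value of joint leaf between 0.16 and 0.29 rad and contact force between leaf and bracket above 0.3 N and linear speed of bracket below 0.01 m/s); the robot touches nothing.
It fails at once if the bracket is lifted more than 5 mm off the channel floor or tipped (z of bracket in the frame of jig above 0.011 m or angle between bracket's own z axis and vertical above 0.25 rad).
It fails at once if another thing on the bench is moved more than 25 mm (distance of any of spare_bracket, tape, driver, heat_gun, mallet, cleaner, clip_pot from where it was at the start of the episode above 0.025 m).
It also fails if it takes over 45 s, if anything falls off the work surface, if the arm or the gripper's body presses on something with over 40 N, if the wrist force passes 120 N, or if a joint passes its speed limit or range.

### The arm

A 6-joint arm with a two-finger parallel gripper is mounted at the origin on the work surface. World frame = base frame: x ahead of the robot, y to its left, z up, the work surface at z = 0. Lengths are in m, angles in rad, forces in N, time in s.
With the tool pointing down it reaches from about 0.375 to 0.925 m from the base axis. Payload 5.7 kg.
Tool frame: the origin (TCP) lies at the very end of the fingers, on their centre line; the grasp point (between the pads) lies 19 mm behind it; z points along the fingers, y is the line along which they close (so a half turn about z gives the same grasp; the last joint's range is limited). The gripper opens to 88 mm and grips with 3 to 60 N. Pads are 20 mm wide; open, the fingers measure 115 mm over their backs; the gripper's body (75 mm by 178 mm) begins 61 mm behind the grasp point.
Start: joints at [1.169, 0.359, 1.51, -0, 1.272, -0.115], TCP at [0.17, 0.575, 0.223] pointing down, gripper open.
Joint ranges: [-2.97, 2.97], [-1.01, 2.36], [0.21, 2.38], [-0.96, 4.11], [0.2, 2.71], [-2.98, 2.98]. Speed limits (rad/s): [2.39, 2.39, 3.14, 3.14, 3.14, 3.14].

### API

Orientations are given as a unit quaternion [x, y, z, w].
In Python, from plant import r, cams gives the robot as it stands.
- The arm moves only by the tool send_rows, never from a script. Its argument "commands" is text: rows parted by semicolons, each of 7 numbers parted by spaces: the shift along the tool's x, y, z normalised to -1 to 1, where 1 is 100 cm, then the turn, a rotation vector about the tool's x, y, z normalised to -1 to 1, where 1 is 0.15 rad, then the opening, from 0 (shut) to 1 (fully open). In form: tx ty tz wx wy wz fingers; .... A call has 1 to 5 rows; each row shifts and turns the commanded pose from where the row before left it, along the tool's axes as they then stand; what a row does not reach is not made up. A row lasts 1/8 s, in which the tool goes at most 62.5 mm and 10.7 degrees, less where a joint would pass 70% of its speed; a pose out of reach is approached as far as the arm can. A call with a number of a shift or a turn outside -1 to 1 is refused whole. A call with a gripper value outside its range is refused whole. The fingers move at their own pace and stop on an object; the grip force is fixed at half the most. Time passes only in rows, so rows that do not move let the fingers close. It gives the time, the measured TCP pose, the force, the opening and the grip force at its end, in the units of the state.
- r.state(): the state, without advancing time (a new reading comes with each control period).
- cams.get_image(name): name is "scene" or "top" or "wrist"; returns the picture (420x560x3 uint8, blue, green, red); there is no depth.
- cams.camera_info(name): a dict with "fovy" (degrees; the focal length in pixels is half the picture's height over the tangent of half this angle, whatever the lens; pixels are square), "cx", "cy" (the principal point, pixels), "R" (3x3) and "t" (3): a world point X has camera coordinates R X + t; the wrist camera has in their place "hand_eye" (4x4, takes a point from camera to tool coordinates, whose origin is the TCP and whose axes are the flange's). Camera axes: x right, y down, z forward; pixel columns grow to the right and rows downward; lengths in m; the calibration is good to about 2 mm. The wrist camera is an equidistant fisheye: a pixel r from the principal point sees the ray r / f radians off the axis. A picture is of the moment at which its call begins: read the wrist's pose just before it. camera_info takes no time and is no camera call.
- r.sign_off(): hands the job in; it is judged then, once.
The state is a dict: "clock": time; "joints": joint angles; "joint_vel": joint speeds; "effort": joint torques, N m; "tcp_pos": TCP position; "eef_rot": TCP orientation; "ft_force": force on the tool from outside, world axes, zero at the start; "wrist_torque": the same for the moment, N m; "width": finger opening in m; "grip_force": force on a finger pad.
Only numpy, scipy, OpenCV 4.12 (cv2) and the standard library are available. Lean on these libraries where they do the work, as an engineer would, in place of code of your own. Each camera call takes 0.05 s, during which the arm holds its last target. There are 200 camera calls.

## Working session

There is one attempt and no reset: what is moved stays moved. The work goes in short steps, Python scripts to look and compute and a tool call to move; the robot and the scene stay as the last step left them, time stands still between calls to the robot, and variables do not carry over. Pictures are saved under pics/ and viewed, at most 10 in all, crops included, and the job is handed in when it is done.

Besides the shell and the picture viewer there is one more tool, called after "Emit:" as name(argument=value, ...) on one line, values as JSON. send_rows: Moves the arm, as the interface text tells. Its arguments: {"type":"object","properties":{"commands":{"type":"string"}},"required":["commands"]}

```bash
ls; mkdir -p pics; python3 - <<'E'
from plant import r,cams
import cv2
for n in("scene","top"):
    cv2.imwrite(f"pics/{n}0.png",cams.get_image(n)); print(n,cams.camera_info(n))
print(cams.camera_info("wrist")); print(r.state())
E
```

```text
pics
scene {'fovy': 51.02290431237696, 'cx': 272.96837528438965, 'cy': 206.76621144668061, 'R': array([[ 0.57537407,  0.81788368, -0.00331013],
       [ 0.5405475 , -0.38330151, -0.7489248 ],
       [-0.61380215,  0.42912263, -0.66264673]]), 't': array([-0.28828313, -0.26318692,  1.87089265])}
top {'fovy': 55.395911752405475, 'cx': 279.1632918582031, 'cy': 210.56882185129496, 'R': array([[ 0.01354273, -0.99990527,  0.00245706],
       [-0.99612751, -0.01370496, -0.0868456 ],
       [ 0.08687104, -0.00127142, -0.99621875]]), 't': array([-0.04877731,  0.55799792,  1.05132089])}
{'fovy': 65.70646984690485, 'cx': 278.7539730903856, 'cy': 212.1733482394607, 'hand_eye': array([[-4.57730742e-04, -9.64290913e-01, -2.64844907e-01,
         7.26711498e-02],
       [ 9.99999879e-01, -3.93018157e-04, -2.97331937e-04,
        -1.30824653e-03],
       [ 1.82625628e-04, -2.64845011e-01,  9.64290976e-01,
        -1.61919135e-01],
       [ 0.00000000e+00,  0.00000000e+00,  0.00000000e+00,
         1.00000000e+00]])}
{'clock': 0.1, 'joints': array([ 1.16890772e+00,  3.59438310e-01,  1.51131722e+00,  6.34533224e-06,
        1.27248359e+00, -1.15114609e-01]), 'joint_vel': array([-0.00199242, -0.00208772, -0.00292737, -0.00195254, -0.00018037,
       -0.00128122]), 'effort': array([-9.17708712e-04, -5.16356635e+01, -2.71405882e+01,  6.75486331e-02,
        2.74923648e-02, -3.38338424e-07]), 'tcp_pos': array([0.16948714, 0.57492331, 0.22189312]), 'eef_rot': array([ 1.42897045e-01,  9.89737216e-01, -7.95104241e-04, -2.13375642e-04]), 'ft_force': array([0.22570365, 0.15448904, 0.29983953]), 'wrist_torque': array([ 0.0504594 ,  0.03345304, -0.01198005]), 'grip_force': 0.0, 'width': 0.08785132712936079}
```

View pics/top0.png

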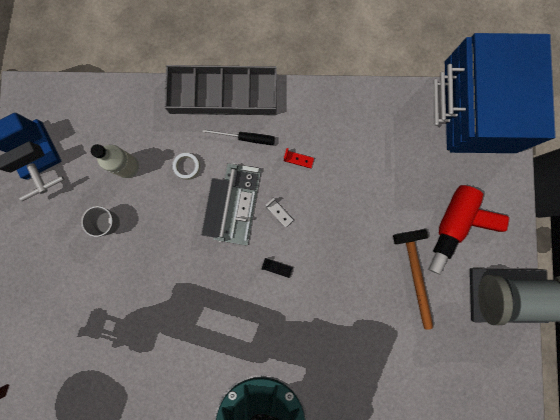

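View pics/scene0.png

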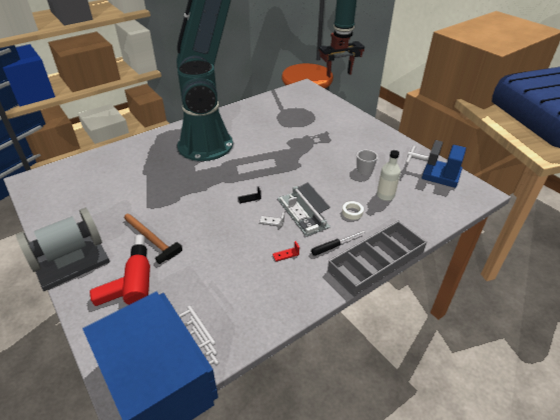

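Candidates: the bracket in the jig channel at top (243,205), the spare at (281,212), red at (299,158) and black at (277,268). I choose the one in the channel and check it in a close crop.

```bash
python3 - <<'E'
import cv2
im=cv2.imread("pics/top0.png")[155:255,195:300]
cv2.imwrite("pics/crop.png",cv2.resize(im,None,fx=5.7,fy=5.7,interpolation=cv2.INTER_CUBIC))
E
```

```text
(no output)
```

View pics/crop.png

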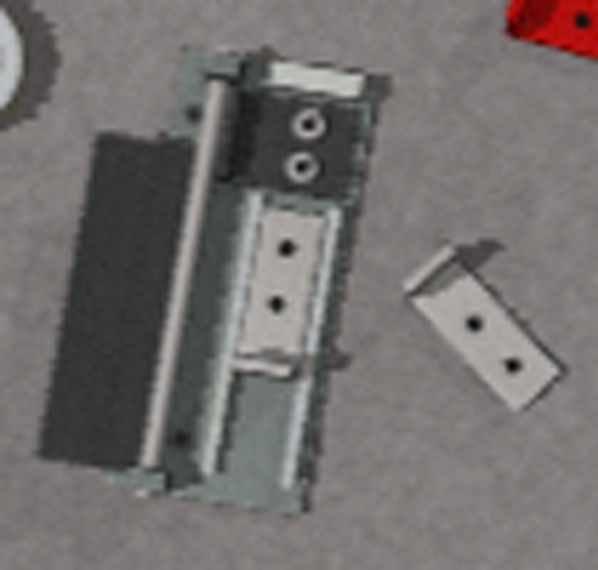

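```bash
cat > h.py <<'E'
import numpy as np
from plant import r,cams
def ray(n,uv):
    c=cams.camera_info(n);f=210/np.tan(np.radians(c["fovy"]/2))
    d=c["R"].T@np.array([(uv[0]-c["cx"])/f,(uv[1]-c["cy"])/f,1]);o=-c["R"].T@c["t"];return o,d
def onz(n,uv,z):
    o,d=ray(n,uv);return o+d*(z-o[2])/d[2]
def fit(J,W):
    J=np.array(J);W=np.array(W)
    a=(J-J.mean(0))@[1,1j];b=(W-W.mean(0))@[1,1j]
    y=np.angle((a.conj()*b).sum());R=np.array([[np.cos(y),-np.sin(y)],[np.sin(y),np.cos(y)]])
    t=W.mean(0)-R@J.mean(0);return y,R,t,(W-t-J@R.T)*1e3
E
python3 - <<'E'
from h import *
P=[((258,195),(-4,-26,14)),((208,472),(-140,-26,14)),((335,207),(-4,-64,14)),((290,487),(-140,-64,14)),
((317,78),(54,-45,24)),((300,512),(-152,-72,6)),((100,135),(10,51,41)),((42,457),(-145,51,41)),((215,80),(47,0,29)),((152,465),(-142,0,29))]
g=lambda c:(c[0]/5.7+195-.4,c[1]/5.7+155-.4)
W=[onz("top",g(c),j[2]/1e3)[:2] for c,j in P];J=[np.array(j[:2])/1e3 for c,j in P]
y,R,t,e=fit(J,W);print(y,t,e.round(1))
for c,z in[((265,365),43),((292,210),14)]:
    print(R.T@(onz("top",g(c),z/1e3)[:2]-t))
E
```

```text
-0.1450605193686875 [0.62599995 0.09186123] [[-0.7  0.1]
 [ 1.3  1.2]
 [-0.5  0.8]
 [ 0.3 -0.2]
 [-0.2 -0.6]
 [ 1.6  1.6]
 [-2.2 -2.3]
 [ 0.5 -2.1]
 [-2.4  1.8]
 [ 2.2 -0.4]]
[-0.08602587 -0.04581703]
[-0.009254   -0.04326037]
```

The crop confirms the plain bracket in the channel: nose toward the leaf at crop (292,210), upright rear at (265,365), paddle on the left. Jig fit is within about 2 mm. Next I work out the approach.

```bash
cat >> h.py <<'E'
from scipy.spatial.transform import Rotation as Ro
YAW=-0.145; T0=np.array([.6260,.0919])
def j2w(x,y,z,t=T0):
    c,s=np.cos(YAW),np.sin(YAW);return np.array([t[0]+c*x-s*y,t[1]+s*x+c*y,z])
def w2j(p):
    c,s=np.cos(YAW),np.sin(YAW);d=np.array(p)[:2]-T0;return np.array([c*d[0]+s*d[1],-s*d[0]+c*d[1],p[2]])
def need(x,y,z):
    s=r.state();Q=Ro.from_quat(s["eef_rot"])
    c,sn=np.cos(YAW),np.sin(YAW)
    G=Ro.from_matrix(np.array([[-c,-sn,0],[-sn,c,0],[0,0,-1.]]))
    rv=(Q.inv()*G).as_rotvec()
    print("jig now",w2j(s["tcp_pos"])*1e3,"shift tool m (now)",Q.inv().apply(j2w(x,y,z)-s["tcp_pos"]).round(4),"after turn",G.inv().apply(j2w(x,y,z)-s["tcp_pos"]).round(4),"turn/0.15",(rv/.15).round(3),"F",s["ft_force"].round(1),"w",s["width"],"t",s["clock"])
E
python3 -c "
from h import *
need(-.108,-.0065,.12)"
```

```text
jig now [-521.5153859   411.99176789  221.8931249 ] shift tool m (now) [-0.4685 -0.3557  0.1024] after turn [-0.4135 -0.4185  0.1019] turn/0.15 [-0.011 -0.002 -0.945] F [0.2 0.2 0.3] w 0.08785132712936079 t 0.1
```

Emit:
send_rows(commands="0 0 0 0 0 -0.945 0.716; -0.041 -0.041 0 0 0 0 0.716; -0.041 -0.041 0 0 0 0 0.716; -0.041 -0.041 0 0 0 0 0.716; -0.041 -0.041 0 0 0 0 0.716")

```text
clock: 0.72
tcp_pos: [0.3089, 0.3878, 0.2224]
eef_rot: [0.072, 0.997, -0.0, -0.0]
ft_force: [1.6, 0.3, 0.0]
width: 0.0625
grip_force: 0.0
```

Emit:
send_rows(commands="-0.041 -0.041 0 0 0 0 0.716; -0.041 -0.041 0 0 0 0 0.716; -0.041 -0.041 0 0 0 0 0.716; -0.041 -0.041 0 0 0 0 0.716; -0.041 -0.041 0 0 0 0 0.716")

```text
clock: 1.35
tcp_pos: [0.4822, 0.1553, 0.2225]
eef_rot: [0.073, 0.997, 0.0, -0.0]
ft_force: [0.2, -0.1, -0.1]
width: 0.0629
grip_force: 0.0
```

```bash
python3 -c "
from h import *
need(-.108,-.0065,.12)"
```

```text
jig now [-151.45687023   41.94744464  222.4850186 ] shift tool m (now) [-0.0435 -0.0484  0.1025] after turn [-0.0435 -0.0484  0.1025] turn/0.15 [-0.    -0.002 -0.002] F [ 0.2 -0.1 -0.1] w 0.06291118905938561 t 1.35
```

Emit:
send_rows(commands="-0.022 -0.024 0.02 0 0 0 0.716; -0.0215 -0.0244 0.03 0 0 0 0.716; 0 0 0.0525 0 0 0 0.716; 0 0 0 0 0 0 0.716; 0 0 0 0 0 0 0.716")

```text
clock: 1.98
tcp_pos: [0.5178, 0.1031, 0.1211]
eef_rot: [0.072, 0.997, -0.0, 0.0]
ft_force: [0.1, -0.1, 0.1]
width: 0.063
grip_force: 0.0
```

```bash
python3 -c "
from h import *
import cv2
need(-.108,-.0065,.12)
im=cams.get_image('wrist');cv2.imwrite('pics/w1.png',im)"
```

```text
jig now [-108.64099717   -4.52903024  121.12847712] shift tool m (now) [-0.0006 -0.002   0.0011] after turn [-0.0006 -0.002   0.0011] turn/0.15 [-0.     0.002  0.003] F [ 0.1 -0.1  0.1] w 0.06301876742193298 t 1.975
```

View pics/w1.png

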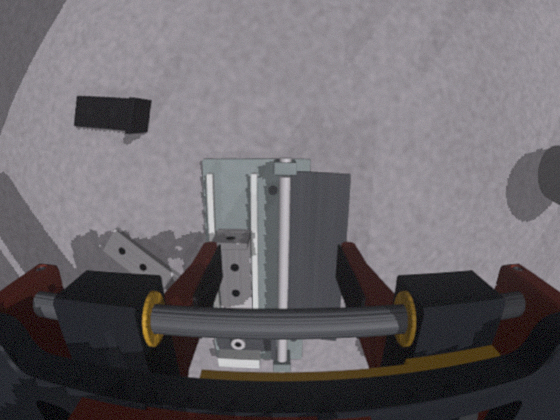

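Wrist view: guides' open ends at about (210,175) and (253,175), the upright's top at about (235,232), the paddle's corners at (292,171) and (349,173), the fingertips at about (212,245) and (346,245). I check the lateral fit.

```bash
cat >> h.py <<'E'
def wr(uv,z):
    c=cams.camera_info("wrist");f=210/np.tan(np.radians(c["fovy"]/2));s=r.state()
    d=np.array([uv[0]-c["cx"],uv[1]-c["cy"]]);q=np.hypot(*d);a=q/f
    v=np.r_[d/q*np.sin(a),np.cos(a)];H=c["hand_eye"];Q=Ro.from_quat(s["eef_rot"])
    o=Q.apply(H[:3,3])+s["tcp_pos"];v=Q.apply(H[:3,:3]@v);return w2j(o+v*(z-o[2])/v[2])*1e3
E
python3 - <<'E'
from h import *
import cv2
for n,uv,z in[("guideR",(210,175),14),("guideL",(253,175),14),("upr l",(219,232),43),("upr r",(251,232),43),("padcorner -145,51",(349,173),41),("pad inner -145,4",(292,171),29),("base -152,-72",(204,159),6),("tip",(212,245),121),("tip",(346,245),121)]: print(n,wr(uv,z/1e3).round(1))
im=cv2.imread('pics/w1.png')[150:350,160:400]
cv2.imwrite("pics/w1c.png",cv2.resize(im,None,fx=3,fy=3,interpolation=cv2.INTER_CUBIC))
E
```

```text
guideR [-139.2  -63.9   14. ]
guideL [-138.8  -27.1   14. ]
upr l [-98.2 -52.8  43. ]
upr r [-98.4 -27.3  43. ]
padcorner -145,51 [-145.    48.2   41. ]
pad inner -145,4 [-144.3    4.9   29. ]
base -152,-72 [-152.2  -70.5    6. ]
tip [-117.6  -41.8  121. ]
tip [-117.6   31.   121. ]
```

View pics/w1c.png

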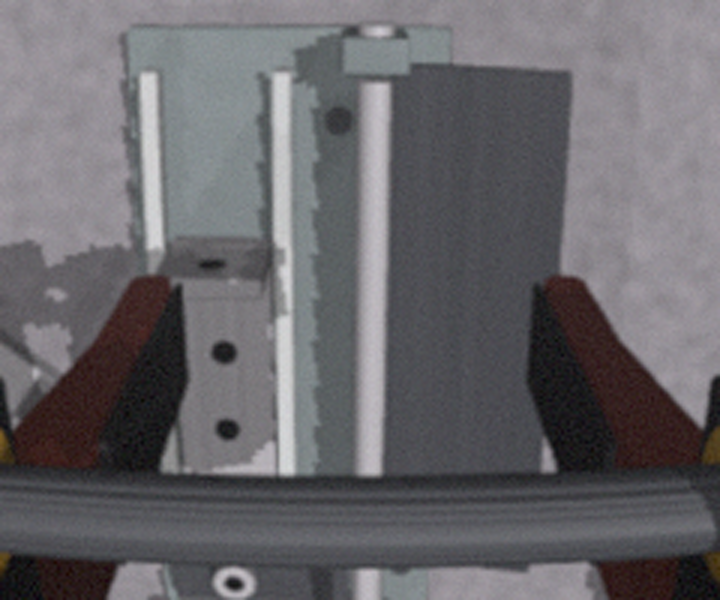

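Everything agrees to about 1 mm. The upright's rear face is at about x -89 and the fingertip front is at about -98. Next I press the paddle down.

Emit:
send_rows(commands="0 -0.0045 0.04 0 0 0 0.716; 0 0 0.035 0 0 0 0.716; 0 0 0.012 0 0 0 0.716; 0 0 0.006 0 0 0 0.716; 0 0 0.005 0 0 0 0.716")

```text
clock: 2.65
tcp_pos: [0.5176, 0.099, 0.0234]
eef_rot: [0.072, 0.997, 0.0, 0.001]
ft_force: [-2.7, 1.6, 5.6]
width: 0.0628
grip_force: 3.0
```

Emit:
send_rows(commands="0 0 0 0 0 0 0.716; 0 0 0 0 0 0 0.716")

```text
clock: 2.9
tcp_pos: [0.5176, 0.0988, 0.0232]
eef_rot: [0.073, 0.997, 0.0, 0.001]
ft_force: [-2.1, 4.0, 4.2]
width: 0.0631
grip_force: 2.8
```

```bash
python3 -c "
from h import *
import cv2
need(-.042,-.009,.023)
im=cams.get_image('scene')[170:250,260:370];cv2.imwrite('pics/s1.png',cv2.resize(im,None,fx=6,fy=6,interpolation=cv2.INTER_CUBIC))"
```

```text
jig now [-108.29205497   -8.79824606   23.16069995] shift tool m (now) [-0.0663 -0.0002  0.0003] after turn [-0.0663 -0.0002  0.0002] turn/0.15 [ 0.005  0.01  -0.001] F [-2.1  4.   4.2] w 0.06307306054699842 t 2.9
```

View pics/s1.png

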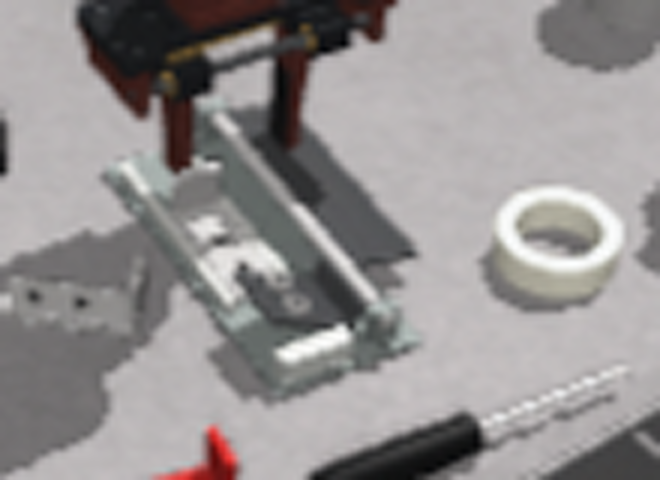

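The paddle finger at crop (288,130) has the paddle down, the leaf looks raised, and the pushing finger at (178,150) is behind the upright at (200,175). The upward force is 4 N. Next I push.

Emit:
send_rows(commands="-0.006 0 0 0 0 0 0.716; -0.006 0 0 0 0 0 0.716; -0.006 0 0 0 0 0 0.716; -0.006 0 0 0 0 0 0.716; -0.006 0 0 0 0 0 0.716")

```text
clock: 3.58
tcp_pos: [0.5443, 0.0938, 0.0222]
eef_rot: [0.072, 0.997, -0.0, -0.002]
ft_force: [-6.8, 1.8, 8.0]
width: 0.0632
grip_force: 4.1
```

Emit:
send_rows(commands="-0.006 0 0 0 0 0 0.716; -0.006 0 0 0 0 0 0.716; -0.006 0 0 0 0 0 0.716; -0.004 0 0 0 0 0 0.716; 0 0 0 0 0 0 0.716")

```text
clock: 4.2
tcp_pos: [0.5672, 0.0905, 0.0222]
eef_rot: [0.072, 0.997, -0.0, -0.001]
ft_force: [-4.2, 1.2, 4.6]
width: 0.0629
grip_force: 3.0
```

```bash
python3 -c "
from h import *
import cv2
need(-.042,-.009,.023)
im=cams.get_image('scene')[170:250,260:370];cv2.imwrite('pics/s2.png',cv2.resize(im,None,fx=6,fy=6,interpolation=cv2.INTER_CUBIC))"
```

```text
jig now [-57.96333394  -9.85750128  22.21109954] shift tool m (now) [-0.016   0.0009 -0.0008] after turn [-0.016   0.0009 -0.0008] turn/0.15 [-0.006 -0.015  0.001] F [-4.2  1.2  4.6] w 0.06289171386257139 t 4.2
```

View pics/s2.png

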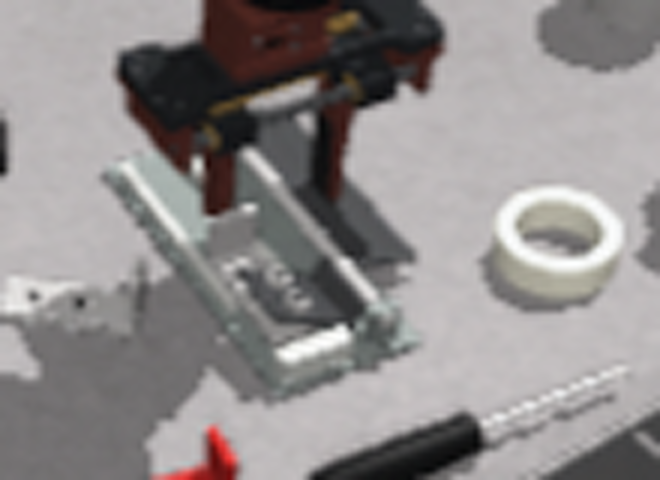

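The bracket's upright at crop (232,225) has moved up to the leaf, and its nose is in under it. I keep pushing until it meets the stop.

Emit:
send_rows(commands="-0.005 0 0 0 0 0 0.716; -0.005 0 0 0 0 0 0.716; -0.004 0 0 0 0 0 0.716; -0.002 0 0 0 0 0 0.716; 0 0 0 0 0 0 0.716")

```text
clock: 4.88
tcp_pos: [0.581, 0.0885, 0.022]
eef_rot: [0.073, 0.997, -0.0, -0.003]
ft_force: [-7.0, 2.5, 8.0]
width: 0.0632
grip_force: 5.5
```

Emit:
send_rows(commands="-0.002 0 0 0 0 0 0.716; -0.002 0 0 0 0 0 0.716; 0 0 0 0 0 0 0.716")

```text
clock: 5.25
tcp_pos: [0.581, 0.0884, 0.0216]
eef_rot: [0.073, 0.997, -0.0, -0.006]
ft_force: [-14.9, 4.3, 13.9]
width: 0.0629
grip_force: 8.9
```

```bash
python3 -c "
from h import *
need(-.042,-.009,.023)"
```

```text
jig now [-43.98628546 -10.00204439  21.55390646] shift tool m (now) [-0.002   0.001  -0.0015] after turn [-0.002   0.001  -0.0014] turn/0.15 [-0.01  -0.085 -0.006] F [-14.9   4.3  13.9] w 0.06289622416472236 t 5.25
```

It stalls at x -44 with the force rising to 15 N, so it looks home. I back off with the paddle still held, and check.

Emit:
send_rows(commands="0.006 0 0 0 0 0 0.716; 0.01 0 0 0 0 0 0.716; 0.01 0 0 0 0 0 0.716; 0 0 0 0 0 0 0.716; 0 0 0 0 0 0 0.716")

```text
clock: 5.88
tcp_pos: [0.5648, 0.0915, 0.0233]
eef_rot: [0.073, 0.997, 0.0, 0.002]
ft_force: [0.7, 1.6, 5.2]
width: 0.063
grip_force: 2.7
```

```bash
python3 -c "
from h import *
import cv2
need(-.042,-.009,.023)
im=cams.get_image('wrist');cv2.imwrite('pics/w2full.png',im);cv2.imwrite('pics/w2.png',cv2.resize(im[180:360,160:400],None,fx=3.2,fy=3.2,interpolation=cv2.INTER_CUBIC))
im=cams.get_image('scene')[180:240,280:340];cv2.imwrite('pics/s3.png',cv2.resize(im,None,fx=9,fy=9,interpolation=cv2.INTER_CUBIC))"
```

```text
jig now [-60.54106352  -9.28624464  23.2508385 ] shift tool m (now) [-0.0185  0.0003  0.0003] after turn [-0.0185  0.0003  0.0003] turn/0.15 [ 0.002  0.029 -0.001] F [0.7 1.6 5.2] w 0.06297469305594013 t 5.875
```

View pics/s3.png

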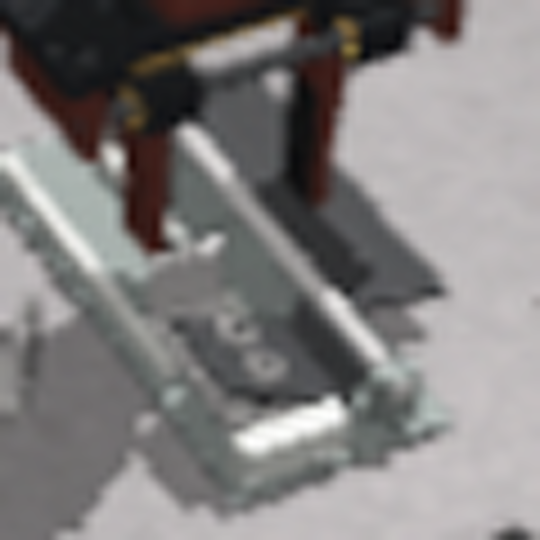

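```bash
python3 - <<'E'
from h import *
for c in[(215,243),(195,247),(180,252)]: print(c,(w2j(onz("scene",(280+c[0]/9-.45,180+c[1]/9-.45),.043))*1e3).round(1))
# reference: stop block top ends, z24 (x 54, y -67/-23), hinge
for c in[(240,440),(340,408)]: print("stop",(w2j(onz("scene",(280+c[0]/9-.45,180+c[1]/9-.45),.024))*1e3).round(1))
E
```

```text
(215, 243) [-30.8 -32.1  43. ]
(195, 247) [-32.3 -40.   43. ]
(180, 252) [-32.3 -46.5  43. ]
stop [ 50.  -66.8  24. ]
stop [ 52.1 -25.4  24. ]
```

View pics/w2.png

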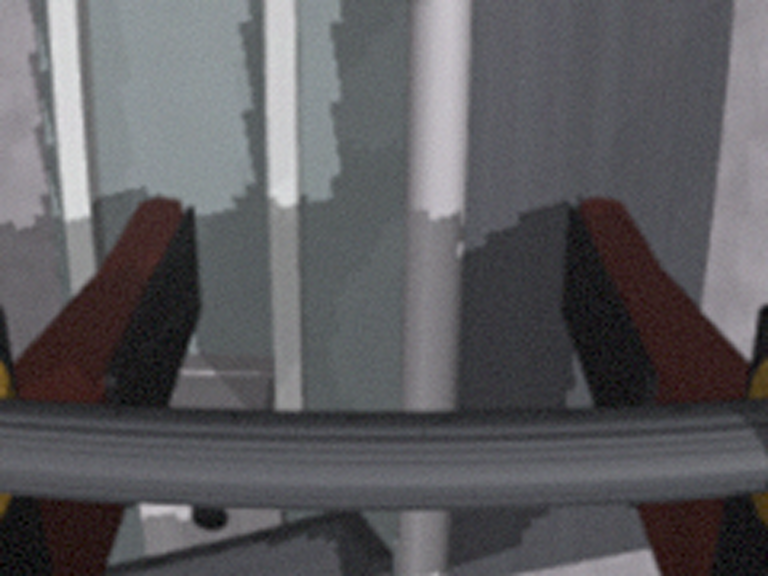

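The upright's top measures at x ≈ -31. The stop top reads 2–4 mm short of its true place in the same view, so the corrected value is about -29, which is fully home. I let the leaf close gently and draw clear.

Emit:
send_rows(commands="0 0 -0.003 0 0 0 0.716; 0 0 -0.003 0 0 0 0.716; 0 0 -0.004 0 0 0 0.716; 0 0 -0.004 0 0 0 0.716; 0 0 -0.01 0 0 0 0.716")

```text
clock: 6.6
tcp_pos: [0.5614, 0.0915, 0.046]
eef_rot: [0.072, 0.997, -0.0, -0.001]
ft_force: [-0.2, 0.8, 0.2]
width: 0.0628
grip_force: 0.0
```

Emit:
send_rows(commands="0 0 -0.04 0 0 0 0.716; 0.03 0 -0.05 0 0 0 0.716; 0.05 0 -0.03 0 0 0 0.716; 0.06 0 0 0 0 0 0.716; 0.06 0 0 0 0 0 0.716")

```text
clock: 7.22
tcp_pos: [0.363, 0.1207, 0.1669]
eef_rot: [0.073, 0.997, 0.0, 0.001]
ft_force: [-0.2, 0.5, 0.9]
width: 0.0628
grip_force: 0.0
```

Emit:
send_rows(commands="0.06 0 0 0 0 0 0.716; 0 0 0 0 0 0 0.716; 0 0 0 0 0 0 0.716")

```text
clock: 7.6
tcp_pos: [0.3063, 0.1295, 0.1669]
eef_rot: [0.072, 0.997, 0.0, 0.001]
ft_force: [0.2, 0.8, -0.8]
width: 0.0629
grip_force: 0.0
```

```bash
python3 -c "
from h import *
import cv2
print(r.state()['ft_force'])
im=cams.get_image('top')[155:255,195:300];a=cv2.resize(im,None,fx=5.7,fy=5.7,interpolation=cv2.INTER_CUBIC)
cv2.imwrite('pics/end.png',a)"
```

```text
[ 0.19954234  0.75316266 -0.82804715]
```

View pics/end.png

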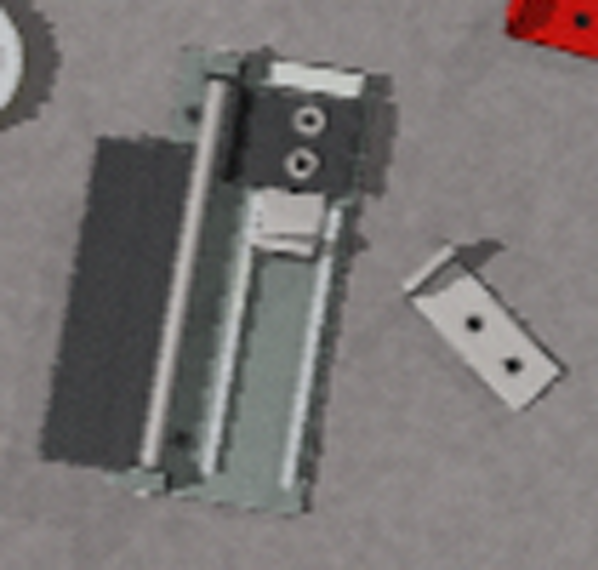

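The upright, at crop (287,246), has moved about 57 mm, to x ≈ -29 (home). The leaf rests on the bracket and the robot is clear.

```bash
python3 -c "
from plant import r
print(r.sign_off())"
```

```text
the job is handed in; nothing more can be done
None
```

I handed the job in at about 7.7 s: the bracket's nose is home against the end stop as far as the cameras show, the leaf has closed onto it, and the arm is clear. The sign-off gave no verdict.

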